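# Set the sample dish under the swing-arm fume extractor

## Task

Bring the white sample dish under the fume extractor: first swing the blue extractor hood well aside, clear of the V-stop, on the side of the short jar (the tall bottle blocks the other side); then slide the dish along the bench, without lifting it, until it is fully home against both rails of the V-stop. Finally swing the hood back so that it is centred over the dish, let go, and leave everything else standing where it is.

Things in the scene. Friction and masses are not known exactly. Their poses are not given: they have to be found in the camera images.
- stop_centre (a point): Point on the bench (z = 0) where the middle of the dish is when fully home in the V-stop. Its z is up; the V opens towards its -x, roughly towards the robot. The extractor's fixed upright post (48 mm diameter, on a 96 mm foot) stands 180 mm from it along its +x.
- station: The V-stop and post, fixed to the bench; same origin and axes as stop_centre. V-stop: two upright aluminium rails at right angles, 30 mm high, 12 mm thick, 101 mm long. Their inner faces lie 65 mm from the origin, in the directions 45 degrees either side of +x. Mouth 148 mm wide, between the rail ends at x = 18, y = +-74 mm.
- hood_arm (a joint): Angle of the extractor arm about its post, 180 mm long from post axis to middle of hood. 0: hood exactly above stop_centre; positive swings the hood to the -y side of stop_centre's frame, negative to its +y side; limits +-1.3 rad; starts within 0.25 of 0. Stiff: stays where it is left; pushing at the handle takes about 1.5 to 2 N.
- hood_mouth (a point): Middle of the open underside of the blue cone-shaped hood at the end of the extractor arm, 130 mm above the bench. The mouth is 100 mm in diameter; the cone and its neck (48 mm diameter) reach up to 208 mm. An aluminium tube of 34 mm diameter, centred 190 mm above the bench, joins the hood to the post.
- handle_top (a point): Top of the upright yellow handle on the hood, straight above hood_mouth, 274 mm above the bench. The handle is a round rod of 18 mm diameter (21 mm in the topmost 10 mm) standing 66 mm above the hood's neck; push it sideways or take it from above.
- dish: White open round sample dish with straight walls: 130 mm outside diameter, 50 mm high, walls 6 mm thick (118 mm inside), with a disc of amber resin cast in the bottom, 11 mm above the bench. About 0.45 kg, smooth glazed (friction about 0.4). Origin: centre of the underside. Starts in front of the V-stop, to the left or right of its mouth. It can be pushed from outside or dragged along by a fingertip dipped into it.
- tall_bottle: Tall amber bottle, 68 mm diameter, 200 mm high, blue cap; loose. Origin: centre of the underside. It stands beside the V-stop, left or right, in the way of the hood's swing on that side.
- short_jar: Short pale jar with a red cap, 68 mm diameter, 70 mm high; loose. Origin: centre of the underside. It stands beside the V-stop on the side opposite to the tall bottle; the hood passes above it.
- tip_box: Green box with a grey lid, 114 x 80 x 50 mm; loose. Origin: centre of the underside, long side along its x. It stands in front of the V-stop on the side opposite to the dish.
- beaker: Glass beaker, 70 mm diameter, 90 mm high, far left; leave alone. Origin: centre of the underside.
- mortar: White bowl, 100 mm diameter, 55 mm high, far left at the back; leave alone. Origin: centre of the underside.
- wash_bottle: White bottle with a red cap, 60 mm diameter, 150 mm high, far right at the back; leave alone. Origin: centre of the underside.
Things that resemble listed ones, but are neither listed nor needed, are in the scene too. Leave any red or turquoise look-alike of the dish alone.

How it is judged:
By the outcome, as a careful person would: the job done as asked, in the order asked, and still so for the second after the job is handed in, with the robot touching nothing.
It also fails if it takes over 72 s, if anything falls off the work surface, if the arm or the gripper's body presses on something with over 40 N, if the wrist force passes 120 N, or if a joint passes its speed limit or range.

## Robot

A 7-joint arm with a two-finger parallel gripper is mounted at the origin on the work surface. World frame = base frame: x ahead of the robot, y to its left, z up, the work surface at z = 0. Lengths are in mm, angles in rad, forces in N, time in s.
With the tool pointing down it reaches from about 425 to 875 mm from the base axis. Payload 8.4 kg.
Tool frame: the origin (TCP) lies midway between the tips of the shut fingers; the grasp point (between the pads) lies 19 mm behind it; y points along the fingers, x is the direction in which the jaws open and shut, and the axes are right-handed (so a half turn about y gives the same grasp; the last joint's range is limited). The gripper opens to 85 mm and grips with 20 to 120 N. Pads are 22 mm wide; open, the fingers measure 114 mm over their backs; the gripper's body (76 mm by 85 mm) begins 54 mm behind the grasp point. The pads swing forward as they close: fully open they stand 13 mm farther back than shut.
Start: joints at [-1.256, 0.333, 0.04, 1.465, -0.013, 1.343, -0.059], TCP at [261.357, 595.109, 192.208] pointing down, gripper open.
Joint ranges: [-2.58, 2.58], [-0.38, 2.09], [-1.3, 1.39], [0.25, 2.4], [-1.5, 4.64], [0.08, 2.09], [-2.65, 2.65]. Speed limits (rad/s): [2.22, 2.22, 2.79, 2.79, 3.14, 3.14, 3.14].

## Interface

Orientations are given as a unit quaternion [x, y, z, w].
In Python, from cell import sensors, vision, ctrl, spotter gives the robot as it stands.
- The arm moves only by the shell command python3 -m pendant 'ROWS' [FORCE]. ROWS is JSON, a list of rows, each a list of 7 numbers: the shift along the tool's x, y, z in cm, then the turn, a rotation vector about the tool's x, y, z in degrees, then the gripper command: -1 is fully open, 1 is shut, values between are in proportion. In form: [[tx, ty, tz, ax, ay, az, fingers], ...]. A call has exactly 8 rows; each row is the pose to reach, as a shift and turn from the pose commanded when the call began, along the tool's axes at that moment; what a row does not reach only later rows make up. A row lasts 1/12 s, in which the tool goes at most 41.7 mm and 7.16 degrees, less where a joint would pass 70% of its speed; a pose out of reach is approached as far as the arm can. A call with a gripper value outside its range is refused whole. The fingers move at their own pace and stop on an object; FORCE is the grip in N (left out, the last holds). Time passes only in rows, so rows that repeat a pose let the fingers close, or fill a call up. It gives the time, the measured TCP pose, the force and the opening at its end, in the units of the state.
- sensors.get_state(): the state, without advancing time (a new reading comes with each control period).
- vision.get_image(name): name is "side" or "top"; returns a dict with "color" (400x640x3 uint8, blue, green, red), "z_map" (400x640 float32, mm along the optical axis (not along the pixel's ray), 0 where there is no reading), "fx", "fy", "cx", "cy" (pixels), "dist" ([k1, k2, p1, p2, k3] as OpenCV has them; the pictures are not rectified), "position" and "rotation" of the camera in the world. Camera axes: x right, y down, z forward; pixel columns grow to the right and rows downward; lengths in mm; the calibration is good to about 2 mm. A picture is of the moment at which its call begins.
- ctrl.job_done(): hands the job in, once; it reports no verdict.
Trained networks look in a picture, given as the dict that the camera call returned (one of the last four; its "shot" number tells which), for a name from the list of things; names that differ only in an ending like _2 or _b are one class to them, and where a whole thing is asked for, a point or a joint stands for the part that bears it (a point fixed in the world has none). Each returns a list of dicts, best first, with "conf" (0 to 1); they miss things now and then, are a little off and sometimes report something else, mostly with a low value. They report only what shows in the picture. A call takes as long as a camera call. They do not tell look-alikes from the thing itself.
- spotter.silhouettes(picture, thing): "mask" (400x640 bool, what is visible of it) and "bbox" ([centre column, centre row, width, height] in pixels, round what is visible of it).
The state is a dict: "clock": time; "joint_pos": joint angles; "dq": joint speeds; "joint_efforts": joint torques, N m; "eef_pos": TCP position; "tool_rot": TCP orientation; "ft_force": force on the tool from outside, world axes, zero at the start; "ft_torque": the same for the moment, N m; "grip_width": opening from 0.0 (shut) to 1.0 (fully open).
Only numpy, scipy, OpenCV 4.12 (cv2) and the standard library are available. Lean on these libraries where they do the work, as an engineer would, in place of code of your own. Each camera call takes 0.05 s, during which the arm holds its last target. There are 200 camera calls.

## Working session

There is one attempt and no reset: what is moved stays moved. The work goes in short steps, Python scripts to look and compute and a shell command to move; the robot and the scene stay as the last step left them, time stands still between calls to the robot, and variables do not carry over. Pictures are saved under pics/ and viewed, about 8 in all and at most 12, crops included, and the job is handed in when it is done.

```bash
mkdir -p pics; ls; cat > h.py <<'E'
import numpy as np,cv2
from cell import sensors,vision,ctrl,spotter
from scipy.spatial.transform import Rotation as R
def rot(p):
    r=np.array(p["rotation"],float)
    return r if r.shape==(3,3) else R.from_quat(r).as_matrix()
def cloud(p,mask=None):
    z=p["z_map"]; m=(z>0) if mask is None else (mask&(z>0))
    v,u=np.nonzero(m)
    K=np.array([[p["fx"],0,p["cx"]],[0,p["fy"],p["cy"]],[0,0,1.]])
    n=cv2.undistortPoints(np.c_[u,v].astype(float).reshape(-1,1,2),K,np.array(p["dist"],float)).reshape(-1,2)
    d=z[v,u]; c=np.c_[n*d[:,None],d]
    return c@rot(p).T+np.array(p["position"]),u,v
def project(p,X):
    K=np.array([[p["fx"],0,p["cx"]],[0,p["fy"],p["cy"]],[0,0,1.]])
    Rm=rot(p).T; t=-Rm@np.array(p["position"])
    return cv2.projectPoints(np.array(X,float).reshape(-1,1,3),cv2.Rodrigues(Rm)[0],t,K,np.array(p["dist"],float))[0].reshape(-1,2)
def circ(P):
    A=np.c_[2*P[:,:2],np.ones(len(P))]; s=np.linalg.lstsq(A,(P[:,:2]**2).sum(1),rcond=None)[0]
    return s[:2],np.sqrt(s[2]+s[0]**2+s[1]**2)
E
python3 - <<'E'
from h import *
s=sensors.get_state(); print({k:np.round(v,3) for k,v in s.items()})
for n in("top","side"):
    p=vision.get_image(n); cv2.imwrite(f"pics/{n}0.png",p["color"]); print(n,p["position"],rot(p).round(3).tolist())
    for t in["dish","hood_mouth","station","tall_bottle","short_jar","tip_box","hood_arm"]:
        for d in spotter.silhouettes(p,t)[:3]:
            X,u,v=cloud(p,d["mask"]); print(t,round(d["conf"],2),np.round(d["bbox"]),np.median(X,0).round(),X[:,2].max().round() if len(X) else 0)
E
```

```text
pics
{'clock': np.float64(0.0), 'joint_pos': array([-1.256,  0.334,  0.04 ,  1.466, -0.013,  1.343, -0.058]), 'dq': array([ 0.002, -0.001, -0.001,  0.002,  0.   ,  0.   , -0.   ]), 'joint_efforts': array([-0.0000e+00, -6.5855e+01,  1.3650e+00, -4.0556e+01,  1.7000e-02,
        1.2000e-02, -0.0000e+00]), 'eef_pos': array([261.136, 594.677, 191.323]), 'tool_rot': array([ 0.592,  0.386, -0.387, -0.592]), 'ft_force': array([ 0.039, -0.249, -0.191]), 'ft_torque': array([ 0.029, -0.035, -0.001]), 'grip_width': np.float64(1.002)}
top [ 405.49290038    6.62799964 1475.38763105] [[0.002, -0.997, 0.079], [-1.0, -0.001, 0.023], [-0.023, -0.079, -0.997]]
dish 0.91 [265. 211.  39.  35.] [480. 243.  13.] 58.0
dish 0.75 [271. 259.  30.  35.] [292. 221.  13.] 56.0
dish 0.74 [214. 264.  40.  33.] [271. 441.  13.] 58.0
hood_mouth 0.59 [311. 156.  34.  75.] [622.  59. 204.] 279.0
station 0.97 [313. 159.  41.  77.] [647.  60. 197.] 279.0
tall_bottle 0.93 [354. 158.  17.  20.] [657. -92. 134.] 207.0
short_jar 0.79 [271. 176.  17.  17.] [613. 213.  69.] 79.0
short_jar 0.23 [222. 165.  27.  26.] [656. 423.
[... 196 characters left out ...]
, 0.56], [-0.649, 0.399, -0.648], [-0.011, -0.856, -0.516]]
dish 0.72 [296. 273.  36.  35.] [478. 235.  20.] 346.0
dish 0.71 [343. 294.  38.  40.] [291. 217.  19.] 56.0
dish 0.69 [302. 340.  46.  44.] [270. 437.  16.] 55.0
hood_mouth 0.58 [306. 199.  40.  42.] [574.  58. 179.] 275.0
hood_mouth 0.28 [355. 216.  30.  21.] [ 514. -134.   45.] 55.0
station 0.6 [221. 276.  30.  27.] [667. 416.  38.] 59.0
station 0.55 [295. 215.  58.  72.] [620.  65. 137.] 275.0
tall_bottle 0.62 [322. 195.  14.  40.] [644. -86. 126.] 200.0
short_jar 0.68 [275. 251.  16.  26.] [593. 228.  46.] 73.0
short_jar 0.67 [296. 212.  61.  74.] [624.  66. 131.] 275.0
hood_arm 0.84 [307. 198.  44.  42.] [576.  58. 175.] 576.0
```

```bash
python3 - <<'E'
from h import *
a=cv2.imread("pics/top0.png")[100:310,180:420]; cv2.imwrite("pics/topc.png",cv2.resize(a,None,fx=2.8,fy=2.8,interpolation=cv2.INTER_CUBIC))
a=cv2.imread("pics/side0.png")[120:400,180:420]; cv2.imwrite("pics/sidec.png",cv2.resize(a,None,fx=2.1,fy=2.1,interpolation=cv2.INTER_CUBIC))
s=sensors.get_state(); print(R.from_quat(s["tool_rot"]).as_matrix().round(4))
E
```

```text
[[ 0.4021  0.     -0.9156]
 [ 0.9156  0.      0.4021]
 [ 0.     -1.     -0.    ]]
```

View pics/topc.png

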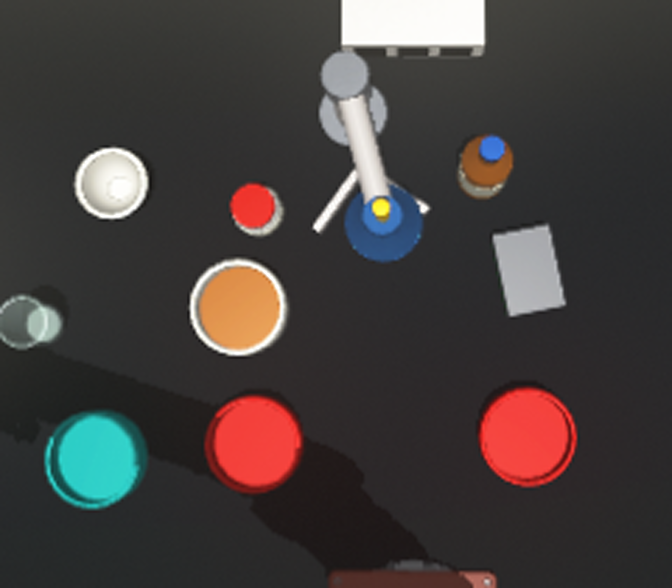

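View pics/sidec.png

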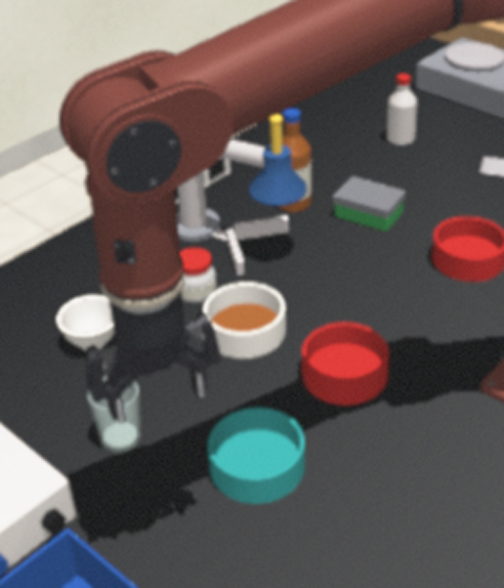

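```bash
cat > m.py <<'E'
from h import *
from scipy.optimize import minimize
P=[vision.get_image(n) for n in("top","side")]
for p in P:
    X,u,v=cloud(p); c=p["color"][v,u].astype(int); hsv=cv2.cvtColor(p["color"],cv2.COLOR_BGR2HSV)[v,u].astype(int)
    def reg(x0,x1,y0,y1,z0,z1): return (X[:,0]>x0)&(X[:,0]<x1)&(X[:,1]>y0)&(X[:,1]<y1)&(X[:,2]>z0)&(X[:,2]<z1)
    y=reg(500,800,-100,400,262,285)&(abs(hsv[:,0]-28)<9)&(hsv[:,1]>120); print("handle top",y.sum(),X[y].mean(0).round(1))
    w=reg(350,760,-60,330,42,62)&(hsv[:,1]<70)&(c.sum(1)>330)&(hsv[:,2]>120)
    w&=reg(380,570,130,330,40,62) if 'D' not in globals() else True
    if w.sum()>20: print("dish rim",w.sum(),circ(X[w]),X[w,2].mean().round(1))
    a=reg(350,760,-60,330,5,18)&(abs(hsv[:,0]-13)<8)&(hsv[:,1]>110)
    a&=X[:,1]>0
    print("amber",a.sum(),(X[a].min(0)+X[a].max(0))/2,np.ptp(X[a],axis=0))
    t=reg(680,860,-50,200,212,262); print("posttop",t.sum(),X[t].mean(0).round(1) if t.any() else 0)
    f=reg(730,900,20,200,4,14); print("foot",f.sum(),(circ(X[f]) if f.sum()>5 else 0))
    r=reg(590,745,-40,190,24,40)&(hsv[:,1]<60)&(c.sum(1)>300)
    print("rails",r.sum()); np.save("pics/rails_%d.npy"%len(p["color"].tobytes()[:1]),X[r]) 
    print(X[r][::max(1,r.sum()//40)].round().tolist())
E
python3 m.py
```

```text
handle top 32 [583.7  38.2 274.1]
dish rim 172 (array([480.03246982, 239.80779834]), np.float64(61.865542161654105)) 49.9
amber 621 [481.89257744 243.35811004  11.56138526] [114.04664202 110.93637914  12.82100159]
posttop 198 [758.3  85.3 215.5]
foot 238 (array([808.66441477, 113.33233157]), np.float64(73.60327138035608))
rails 99
[[739.0, 98.0, 25.0], [666.0, 85.0, 35.0], [663.0, 90.0, 30.0], [662.0, 82.0, 33.0], [659.0, 94.0, 26.0], [660.0, 86.0, 25.0], [658.0, 35.0, 32.0], [655.0, 90.0, 32.0], [655.0, 82.0, 28.0], [655.0, 31.0, 28.0], [651.0, 97.0, 30.0], [650.0, 89.0, 36.0], [650.0, 23.0, 36.0], [647.0, 98.0, 28.0], [647.0, 90.0, 29.0], [643.0, 97.0, 33.0], [643.0, 90.0, 28.0], [639.0, 101.0, 30.0], [639.0, 93.0, 34.0], [635.0, 105.0, 29.0], [634.0, 97.0, 35.0], [631.0, 113.0, 33.0], [632.0, 105.0, 28.0], [632.0, -4.0, 27.0], [627.0, 109.0, 30.0], [628.0, 101.0, 28.0], [626.0, -12.0, 35.0], [624.0, 113.0, 28.0], [623.0, 105.0, 30.0], [623.0, -16.0, 34.0], [619.0, 120.0, 33.0], [619.0, 113.0, 34.0], [620.0, -12.0, 28.0], [619.0, -20.0, 33.0], [615.0, 120.0, 34.0], [616.0, 113.0, 2
[... 859 characters left out ...]
2.0, 97.0, 28.0], [651.0, 31.0, 29.0], [639.0, 26.0, 32.0], [634.0, 15.0, 28.0], [620.0, 7.0, 30.0], [615.0, -4.0, 26.0], [740.0, 106.0, 25.0], [666.0, 54.0, 30.0], [659.0, 45.0, 28.0], [648.0, 39.0, 30.0], [641.0, 30.0, 28.0], [632.0, 18.0, 26.0], [669.0, 62.0, 28.0], [654.0, 61.0, 34.0], [649.0, 49.0, 30.0], [637.0, 29.0, 25.0], [660.0, 61.0, 27.0], [665.0, 77.0, 28.0], [664.0, 84.0, 28.0], [661.0, 87.0, 27.0], [652.0, 96.0, 31.0], [651.0, 97.0, 27.0], [642.0, 107.0, 32.0], [640.0, 103.0, 26.0], [633.0, 110.0, 28.0], [626.0, 117.0, 31.0], [620.0, 108.0, 29.0], [618.0, 121.0, 28.0], [613.0, 125.0, 28.0], [605.0, 118.0, 27.0], [599.0, 125.0, 30.0], [596.0, 128.0, 28.0], [593.0, 130.0, 26.0]]
```

```bash
cat > fit.py <<'E'
from h import *
from scipy.optimize import least_squares
for it in range(1):
  D=[];PT=[]
  for n in("top","side"):
    p=vision.get_image(n); X,u,v=cloud(p); c=p["color"][v,u].astype(int); hsv=cv2.cvtColor(p["color"],cv2.COLOR_BGR2HSV)[v,u]
    m=(X[:,0]>585)&(X[:,0]<685)&(X[:,1]>-40)&(X[:,1]<150)&(X[:,2]>24)&(X[:,2]<38)&(hsv[:,1]<60)&(c.sum(1)>300)
    D.append(X[m]); 
    t=(X[:,0]>715)&(X[:,0]<800)&(X[:,1]>20)&(X[:,1]<150)&(X[:,2]>(212 if n=="top" else 30))&(X[:,2]<(240 if n=="top" else 150))
    PT.append(X[t]); print(n,"post pts",t.sum(),X[t].min(0).round(),X[t].max(0).round(), X[t].mean(0).round(1))
def res(q,d):
    x,y,th=q; r=R.from_euler('z',th).as_matrix()[:2,:2]; l=(d[:,:2]-[x,y])@r
    o=[]
    sg=np.where(l[:,1]>0,1,-1)
    n=(l[:,0]+sg*l[:,1])/2**.5; t=(-l[:,0]+sg*l[:,1])/2**.5
    return np.r_[n-71, 0.7*np.maximum(0,abs(t+10.9)-50.5)]
for d in(D[0],D[1],np.vstack(D)):
    s=least_squares(res,[575,70,0.0],loss="soft_l1",f_scale=4,args=(d,)); q=s.x
    print(q.round(3),np.sqrt(np.mean(s.fun**2)).round(2),"post",(q[:2]+180*np.array([np.cos(q[2]),np.sin(q[2])])).round(1))
E
python3 fit.py
```

```text
top post pts 194 [717.  56. 212.] [788. 111. 222.] [757.3  83.9 215.6]
side post pts 236 [726.  69.  30.] [771. 117. 124.] [740.9  97.9  73.8]
[5.82463e+02 5.29720e+01 1.73000e-01] 2.44 post [759.8  84. ]
[5.76481e+02 5.79870e+01 1.68000e-01] 2.79 post [753.9  88.1]
[5.77382e+02 5.67170e+01 1.82000e-01] 2.92 post [754.4  89.3]
```

The top view shows the hood (blue, px 311,175 full frame), the jar on the left (+y, px 271,176) and the bottle on the right (px 354,158). There are four bowls:
- White with amber resin at px (265,210).
- Turquoise at px (214,264).
- Two red ones at px (271,258) and (368,256).

Only the first is the white dish. The enlarged crops from both cameras confirm it, and its rim fits a circle of about 62 mm mean radius at z = 50. The hood therefore has to go to +y.

```bash
python3 -m pendant '[[0,-1.5,0,0,-3,0,0.2],[0,-3,0,0,-6,0,0.2],[0,-4.5,0,0,-9,0,0.2],[0,-6,0,0,-12,0,0.2],[0,-7.5,0,0,-15,0,0.2],[0,-9,0,0,-18,0,0.2],[0,-10.5,0,0,-21,0,0.2],[0,-12,0,0,-23.7,0,0.2]]' 30 
python3 -m pendant '[[-3.5,0,-2,0,0,0,0.2],[-7,0,-4,0,0,0,0.2],[-10.5,0,-6,0,0,0,0.2],[-14,0,-8,0,0,0,0.2],[-17.5,0,-10,0,0,0,0.2],[-21,0,-12,0,0,0,0.2],[-24.5,0,-14,0,0,0,0.2],[-28,0,-16,0,0,0,0.2]]'
python3 -m pendant '[[-3.5,0,-2,0,0,0,0.2],[-7,0,-4,0,0,0,0.2],[-10.5,0,-6,0,0,0,0.2],[-14,0,-8,0,0,0,0.2],[-17.5,0,-10,0,0,0,0.2],[-21,0,-12,0,0,0,0.2],[-24.5,0,-14,0,0,0,0.2],[-27.6,0,-16.1,0,0,0,0.2]]'
python3 -m pendant '[[0,0,0,0,0,0,0.2],[0,0,0,0,0,0,0.2],[0,0,0,0,0,0,0.2],[0,0,0,0,0,0,0.2],[0,0,0,0,0,0,0.2],[0,0,0,0,0,0,0.2],[0,0,0,0,0,0,0.2],[0,0,0,0,0,0,0.2]]'
python3 - <<'E'
from h import *
s=sensors.get_state();print(R.from_quat(s["tool_rot"]).as_matrix().round(3))
p=vision.get_image("side"); cv2.imwrite("pics/s1.png",cv2.resize(p["color"][90:290,220:420],None,fx=3,fy=3))
for X in ([584,39,274],[578,44,274],s["eef_pos"]): print(project(p,X))
E
```

```text
clock: 1.67
eef_pos: [261.3, 595.0, 313.0]
tool_rot: [0.499, 0.501, -0.501, -0.499]
ft_force: [-0.4, 0.2, 0.5]
grip_width: 0.4
clock: 2.33
eef_pos: [421.9, 313.2, 312.5]
tool_rot: [0.5, 0.5, -0.5, -0.5]
ft_force: [0.3, 1.6, 0.2]
grip_width: 0.404
clock: 3.0
eef_pos: [582.9, 36.3, 312.8]
tool_rot: [0.501, 0.5, -0.499, -0.5]
ft_force: [0.7, 0.5, 0.7]
grip_width: 0.398
clock: 3.67
eef_pos: [582.1, 39.6, 312.3]
tool_rot: [0.5, 0.5, -0.5, -0.5]
ft_force: [1.0, -0.5, -0.3]
grip_width: 0.399
[[-0.001  0.    -1.   ]
 [ 1.     0.    -0.001]
 [ 0.    -1.    -0.   ]]
[[310.77498784 174.86282672]]
[[311.09844889 175.89771879]]
[[310.79309181 165.27595217]]
```

View pics/s1.png

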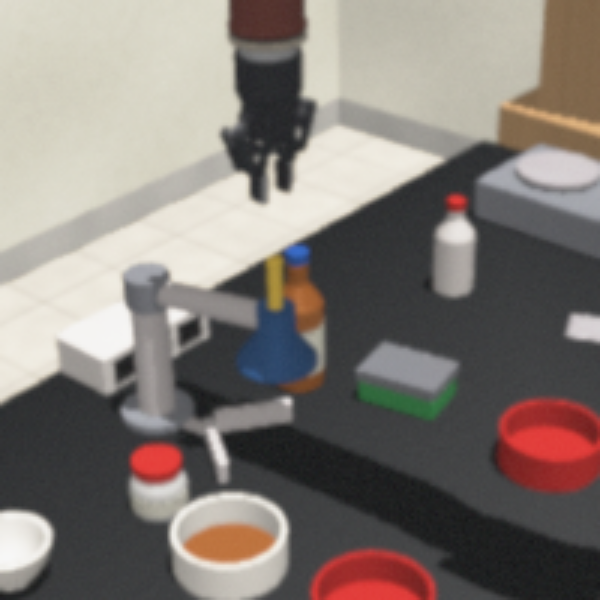

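```bash
python3 - <<'E'
from h import *
s=sensors.get_state();print(s["eef_pos"])
for n in("top","side"):
    p=vision.get_image(n); X,u,v=cloud(p)
    m=(abs(X[:,0]-582)<90)&(abs(X[:,1]-40)<90)&(X[:,2]>285)&(X[:,2]<420)
    Y=X[m]; print(n,m.sum())
    for z in range(285,420,10):
        k=Y[(Y[:,2]>=z)&(Y[:,2]<z+10)]
        if len(k): print(z,len(k),k.min(0).round(),k.max(0).round(),k.mean(0).round())
E
```

```text
[582.1785572   39.40291638 312.3278016 ]
top 0
side 287
345 8 [572.  18. 353.] [585.  66. 355.] [578.  42. 353.]
355 30 [568.  19. 355.] [591.  71. 365.] [579.  44. 360.]
365 38 [567.  18. 365.] [590.  74. 375.] [578.  49. 370.]
375 37 [567.  18. 375.] [593.  71. 385.] [578.  43. 380.]
385 23 [568.  15. 386.] [589.  74. 395.] [576.  37. 390.]
395 59 [566.  -7. 395.] [595.  91. 405.] [576.  46. 400.]
405 55 [566. -14. 405.] [592.  95. 415.] [576.  47. 409.]
415 37 [563. -16. 415.] [594.  97. 420.] [575.  47. 418.]
```

```bash
python3 -m pendant '[[0,0,0,0,0,0,1],[0,0,0,0,0,0,1],[0,0,0,0,0,0,1],[0,0,0,0,0,0,1],[0,0,0,0,0,0,1],[0,0,0,0,0,0,1],[0,0,0,0,0,0,1],[0,0,0,0,0,0,1]]'; python3 - <<'E'
from h import *
s=sensors.get_state();print(s["eef_pos"])
p=vision.get_image("side"); X,u,v=cloud(p)
m=(abs(X[:,0]-582)<90)&(abs(X[:,1]-40)<90)&(X[:,2]>285)&(X[:,2]<420)
Y=X[m]
for z in range(285,400,10):
        k=Y[(Y[:,2]>=z)&(Y[:,2]<z+10)]
        if len(k): print(z,len(k),k.min(0).round(),k.max(0).round(),k.mean(0).round())
q=project(p,s["eef_pos"])[0]; print(q)
a=cv2.resize(p["color"][110:200,260:380],None,fx=5,fy=5); cv2.circle(a,(int((q[0]-260)*5),int((q[1]-110)*5)),4,(0,255,0),2); cv2.imwrite("pics/s2.png",a)
E
```

```text
clock: 4.48
eef_pos: [582.3, 39.0, 312.2]
tool_rot: [0.5, 0.5, -0.5, -0.5]
ft_force: [0.6, -0.7, 0.6]
grip_width: -0.0
[582.26036364  39.04688337 312.2089361 ]
345 6 [573.  29. 348.] [592.  49. 353.] [580.  41. 351.]
355 19 [566.  34. 356.] [586.  55. 364.] [575.  47. 361.]
365 23 [567.  28. 366.] [587.  56. 374.] [576.  45. 370.]
375 25 [568.  28. 375.] [592.  55. 384.] [578.  46. 380.]
385 16 [568.  18. 385.] [580.  60. 395.] [573.  43. 390.]
395 49 [565.   7. 395.] [596.  73. 405.] [575.  43. 400.]
[310.85833719 165.23783851]
```

View pics/s2.png

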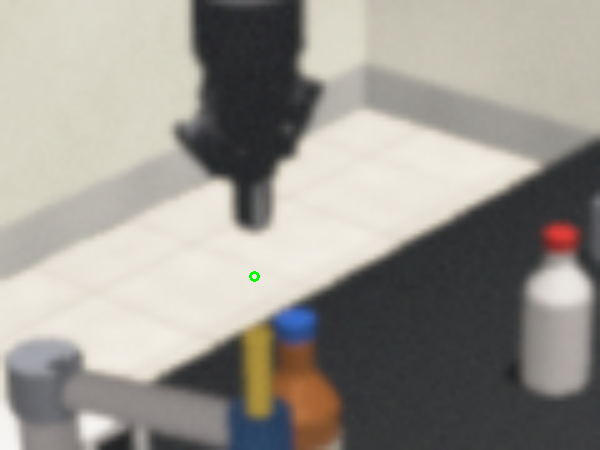

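The picture shows the shut tips at px (310,155), about 38 mm above where the reported TCP projects (green, px 311,165). Horizontally they line up with the yellow handle at px (311,176). I'll check that height offset as I come down.

```bash
python3 -m pendant '[[0,1,0,0,0,0,0.2],[0,2,0,0,0,0,0.2],[0,3,0,0,0,0,0.2],[0,4,0,0,0,0,0.2],[0,5,0,0,0,0,0.2],[0,6,0,0,0,0,0.2],[0,6,0,0,0,0,0.2],[0,6,0,0,0,0,0.2]]'; cat > tip.py <<'E'
from h import *
s=sensors.get_state();e=s["eef_pos"];print(e)
for n in("side","top"):
    p=vision.get_image(n); X,u,v=cloud(p); h=cv2.cvtColor(p["color"],cv2.COLOR_BGR2HSV)[v,u].astype(int)
    m=(abs(X[:,0]-e[0])<45)&(abs(X[:,1]-e[1])<60)&(X[:,2]>e[2]-5)&(X[:,2]<e[2]+90)&(h[:,2]<75)
    Y=X[m]; print(n,len(Y))
    if len(Y): print("lowest",np.sort(Y[:,2])[:6].round(), "low pts",Y[Y[:,2]<Y[:,2].min()+15].mean(0).round())
    y=(X[:,2]>225)&(X[:,2]<285)&(abs(h[:,0]-28)<9)&(h[:,1]>120); print("handle",y.sum(),X[y].mean(0).round(1),X[y,2].max() if y.any() else 0)
    print(project(p,[[261,595,192],[261,595,231]]).round(1).tolist())
E
python3 tip.py
```

```text
clock: 5.2
eef_pos: [581.9, 39.0, 251.6]
tool_rot: [-0.5, -0.5, 0.5, 0.5]
ft_force: [0.4, 0.7, 0.2]
grip_width: 0.399
[581.90797067  39.03197602 251.55276559]
side 76
lowest [294. 300. 302. 302. 303. 303.] low pts [580.  37. 304.]
handle 68 [578.   44.8 251.2] 275.15982264752574
[[258.0, 327.7], [256.5, 316.3]]
top 0
handle 0 [nan nan nan] 0
[[154.9, 270.3], [149.6, 271.6]]tip.py:8: RuntimeWarning: Mean of empty slice.
  y=(X[:,2]>225)&(X[:,2]<285)&(abs(h[:,0]-28)<9)&(h[:,1]>120); print("handle",y.sum(),X[y].mean(0).round(1),X[y,2].max() if y.any() else 0)
  ret = um.true_divide(
```

```bash
python3 -m pendant '[[0,0.8,0,0,0,0,0.2],[0,1.6,0,0,0,0,0.2],[0,2.4,0,0,0,0,0.2],[0,3.2,0,0,0,0,0.2],[0,4,0,0,0,0,0.2],[0,5,0,0,0,0,0.2],[0,5,0,0,0,0,0.2],[0,5,0,0,0,0,0.2]]'; python3 tip.py 2>/dev/null;  python3 - <<'E'
from h import *
p=vision.get_image("side"); cv2.imwrite("pics/s3.png",cv2.resize(p["color"][130:230,250:370],None,fx=5,fy=5))
E
```

```text
clock: 5.97
eef_pos: [581.8, 39.0, 201.5]
tool_rot: [-0.5, -0.5, 0.5, 0.5]
ft_force: [0.3, 0.3, 0.8]
grip_width: 0.401
[581.83606737  39.00940088 201.45642683]
side 90
lowest [240. 243. 244. 245. 245. 246.] low pts [580.  43. 247.]
handle 52 [576.9  41.5 252.7] 279.3407496279642
[[258.0, 327.7], [256.5, 316.3]]
top 0
handle 0 [nan nan nan] 0
[[154.9, 270.3], [149.6, 271.6]]
```

View pics/s3.png

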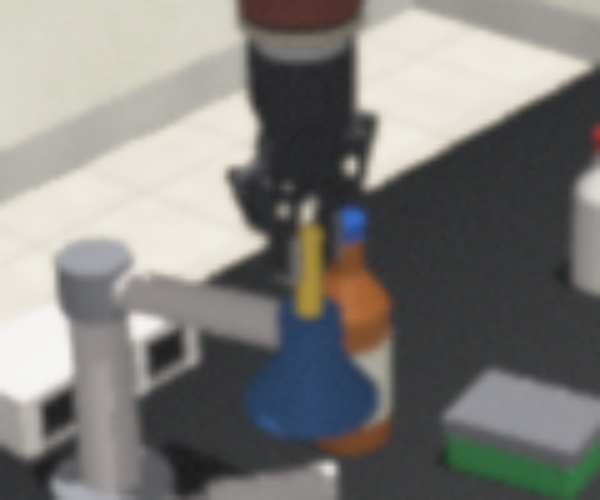

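The fingers straddle the yellow handle (px 312,184 full frame) and the forces are about 0. Next I work out the arc.

```bash
cat > arc.py <<'E'
import numpy as np,sys
b0,b1,th,dth,off=map(float,sys.argv[1:6]) # beta start/end, tool angle deg, turn total, tool-x angle
post=np.array([758.5,85]); P=lambda b: post-181*np.array([np.cos(b),np.sin(b)])
t=np.radians(th); ex=np.array([np.cos(t),np.sin(t)]); ez=np.array([-np.sin(t),np.cos(t)])
print(P(b0).round(1),P(b1).round(1))
print([[round(float((P(b)-P(b0))@ex)/10,1),0,round(float((P(b)-P(b0))@ez)/10,1),0,round(dth*(i+1)/8,1),0,off] for i,b in enumerate(np.linspace(b0,b1,9)[1:])])
E
python3 arc.py .257 -.13 90 15 .2; python3 arc.py -.13 -.515 75 15 .2; python3 arc.py -.515 -.9 60 15 .2
```

```text
[583.4  39. ] [579.  108.5]
[[0.9, 0, 0.2, 0, 1.9, 0, 0.2], [1.7, 0, 0.4, 0, 3.8, 0, 0.2], [2.6, 0, 0.5, 0, 5.6, 0, 0.2], [3.5, 0, 0.6, 0, 7.5, 0, 0.2], [4.3, 0, 0.6, 0, 9.4, 0, 0.2], [5.2, 0, 0.6, 0, 11.2, 0, 0.2], [6.1, 0, 0.5, 0, 13.1, 0, 0.2], [6.9, 0, 0.4, 0, 15.0, 0, 0.2]]
[579.  108.5] [601.  174.1]
[[0.9, 0, 0.1, 0, 1.9, 0, 0.2], [1.7, 0, 0.1, 0, 3.8, 0, 0.2], [2.6, 0, 0.2, 0, 5.6, 0, 0.2], [3.5, 0, 0.1, 0, 7.5, 0, 0.2], [4.3, 0, 0.0, 0, 9.4, 0, 0.2], [5.2, 0, -0.1, 0, 11.2, 0, 0.2], [6.1, 0, -0.2, 0, 13.1, 0, 0.2], [6.9, 0, -0.4, 0, 15.0, 0, 0.2]]
[601.  174.1] [646.  226.8]
[[0.9, 0, -0.0, 0, 1.9, 0, 0.2], [1.7, 0, -0.1, 0, 3.8, 0, 0.2], [2.6, 0, -0.2, 0, 5.6, 0, 0.2], [3.5, 0, -0.3, 0, 7.5, 0, 0.2], [4.3, 0, -0.5, 0, 9.4, 0, 0.2], [5.2, 0, -0.7, 0, 11.2, 0, 0.2], [6.0, 0, -1.0, 0, 13.1, 0, 0.2], [6.8, 0, -1.3, 0, 15.0, 0, 0.2]]
```

```bash
python3 -m pendant '[[0.9,0,0.2,0,1.9,0,0.2],[1.7,0,0.4,0,3.8,0,0.2],[2.6,0,0.5,0,5.6,0,0.2],[3.5,0,0.6,0,7.5,0,0.2],[4.3,0,0.6,0,9.4,0,0.2],[5.2,0,0.6,0,11.2,0,0.2],[6.1,0,0.5,0,13.1,0,0.2],[6.9,0,0.4,0,15,0,0.2]]'; python3 -m pendant '[[0.9,0,0.1,0,1.9,0,0.2],[1.7,0,0.1,0,3.8,0,0.2],[2.6,0,0.2,0,5.6,0,0.2],[3.5,0,0.1,0,7.5,0,0.2],[4.3,0,0,0,9.4,0,0.2],[5.2,0,-0.1,0,11.2,0,0.2],[6.1,0,-0.2,0,13.1,0,0.2],[6.9,0,-0.4,0,15,0,0.2]]'; python3 tip.py 2>/dev/null
```

```text
clock: 6.78
eef_pos: [578.1, 108.1, 202.6]
tool_rot: [0.561, 0.43, -0.43, -0.561]
ft_force: [-2.9, -2.0, -0.5]
grip_width: 0.399
clock: 7.45
eef_pos: [600.1, 173.9, 202.6]
tool_rot: [0.613, 0.353, -0.353, -0.613]
ft_force: [-1.9, -0.0, 1.5]
grip_width: 0.4
[600.06788423 173.92410945 202.60752011]
side 60
lowest [202. 206. 208. 252. 252. 252.] low pts [576. 157. 206.]
handle 64 [591.1 171.9 250.5] 273.29540183275924
[[258.0, 327.7], [256.5, 316.3]]
top 0
handle 0 [nan nan nan] 0
[[154.9, 270.3], [149.6, 271.6]]
```

```bash
python3 -m pendant '[[0.9,0,0,0,1.9,0,0.2],[1.7,0,-0.1,0,3.8,0,0.2],[2.6,0,-0.2,0,5.6,0,0.2],[3.5,0,-0.3,0,7.5,0,0.2],[4.3,0,-0.5,0,9.4,0,0.2],[5.2,0,-0.7,0,11.2,0,0.2],[6,0,-1,0,13.1,0,0.2],[6.8,0,-1.3,0,15,0,0.2]]'; python3 tip.py 2>/dev/null
```

```text
clock: 8.22
eef_pos: [645.2, 225.8, 202.5]
tool_rot: [-0.653, -0.27, 0.271, 0.653]
ft_force: [-2.7, 1.0, -0.1]
grip_width: 0.399
[645.17079815 225.82281068 202.51468696]
side 30
lowest [263. 267. 267. 273. 279. 281.] low pts [621. 214. 268.]
handle 57 [632.9 227.1 252. ] 277.0741736072117
[[258.0, 327.7], [256.5, 316.3]]
top 8
lowest [206. 208. 210. 214. 256. 287.] low pts [639. 217. 210.]
handle 0 [nan nan nan] 0
[[154.9, 270.3], [149.6, 271.6]]
```

```bash
python3 -m pendant '[[0,-2.5,0,0,0,0,0.2],[0,-5,0,0,0,0,0.2],[0,-8,0,0,0,0,0.2],[-1.5,-8,2,0,0,0,0.2],[-4,-8,5,0,0,0,0.2],[-6.4,-8,7.6,0,0,0,0.2],[-8.8,-8,10.4,0,0,0,0.2],[-10.7,-8,12.7,0,0,0,0.2]]'
python3 -m pendant '[[0,2,0,0,-5.6,0,1],[0,4,0,0,-11.2,0,1],[0,6,0,0,-17,0,1],[0,8.5,0,0,-22.5,0,1],[0,11,0,0,-28,0,1],[0,13.5,0,0,-34,0,1],[0,16,0,0,-40,0,1],[0,18,0,0,-45,0,1]]'
python3 -m pendant '[[0,0,0,0,0,0,1],[0,0,0,0,0,0,1],[0,0,0,0,0,0,1],[0,0,0,0,0,0,1],[0,0,0,0,0,0,1],[0,0,0,0,0,0,1],[0,0,0,0,0,0,1],[0,0,0,0,0,0,1]]'
python3 tip.py 2>/dev/null; python3 - <<'E'
from h import *
s=sensors.get_state()["eef_pos"]
ims=[]
for n,(r,c) in {"top":((110,270),(210,400)),"side":((150,350),(220,400))}.items():
    p=vision.get_image(n); a=p["color"].copy(); q=project(p,s+[0,0,39])[0]; 
    a=cv2.resize(a[r[0]:r[1],c[0]:c[1]],(400,400*(r[1]-r[0])//(c[1]-c[0]))); f=400/(c[1]-c[0])
    cv2.circle(a,(int((q[0]-c[0])*f),int((q[1]-r[0])*f)),4,(255,0,255),1); ims.append(cv2.resize(a,(400,400)))
cv2.imwrite("pics/b1.png",np.hstack(ims))
E
```

```text
clock: 8.98
eef_pos: [477.6, 239.4, 282.5]
tool_rot: [-0.653, -0.272, 0.271, 0.653]
ft_force: [-0.2, 0.6, 0.9]
grip_width: 0.401
clock: 9.65
eef_pos: [479.3, 239.2, 100.8]
tool_rot: [-0.498, -0.502, 0.502, 0.498]
ft_force: [0.2, 0.1, -0.2]
grip_width: 0.005
clock: 10.32
eef_pos: [479.9, 240.4, 102.6]
tool_rot: [0.5, 0.5, -0.5, -0.5]
ft_force: [-0.1, -0.1, -0.9]
grip_width: 0.001
[479.94103158 240.35757735 102.55051978]
side 66
lowest [144. 146. 152. 153. 153. 153.] low pts [477. 248. 153.]
handle 54 [635.1 230.  252.7] 274.83513192264184
[[258.0, 327.7], [256.5, 316.3]]
top 0
handle 43 [642.1 221.3 267.3] 279.15784916942994
[[154.9, 270.3], [149.6, 271.6]]
```

View pics/b1.png

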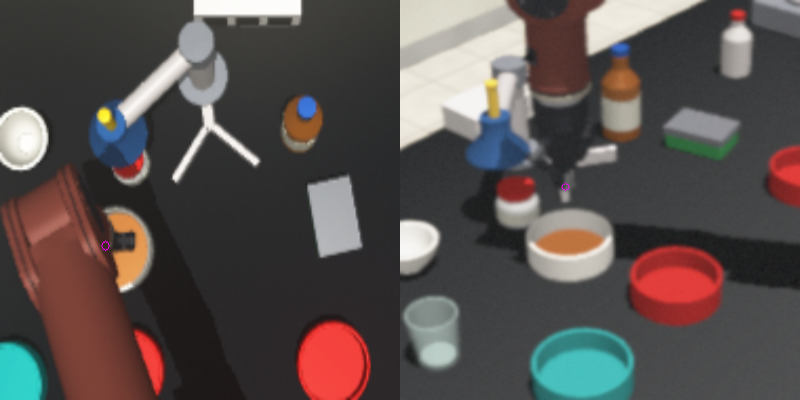

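```bash
cat > tip2.py <<'E'
from h import *
s=sensors.get_state();e=s["eef_pos"];print(e.round(1),s["ft_force"].round(1))
for n in("side","top"):
    p=vision.get_image(n); X,u,v=cloud(p)
    b=(-6,5) if n=="side" else (0,0)
    m=(abs(X[:,0]-e[0]-b[0])<25)&(abs(X[:,1]-e[1]-b[1])<30)&(X[:,2]<e[2]+90)
    Y=X[m]; h=np.histogram(Y[:,2],np.arange(-10,e[2]+90,6)); print(n,[(int(z),int(k)) for k,z in zip(*h) if k])
    K=Y[Y[:,2]>65]
    if len(K): z0=K[:,2].min(); print("lowest >65:",np.sort(K[:,2])[:5].round(),K[K[:,2]<z0+15].mean(0).round())
E
python3 tip2.py; sed -i 's/range(1)/range(1)/' fit.py; python3 fit.py
```

```text
[479.8 240.2 102.2] [ 0.2  0.5 -0.3]
side [(2, 34), (8, 77), (14, 3), (140, 5), (146, 9), (152, 17), (158, 10), (164, 17), (170, 12), (176, 8), (182, 12)]
lowest >65: [140. 141. 141. 144. 145.] [474. 247. 149.]
top [(2, 7), (8, 41), (14, 12)]
top post pts 191 [730.  56. 212.] [787. 111. 222.] [757.5  84.8 215.5]
side post pts 148 [726.  70.  44.] [743. 106. 149.] [734.2  90.6 101.4]
[5.80398e+02 5.44740e+01 1.69000e-01] 2.46 post [757.8  84.7]
[5.71097e+02 5.42300e+01 2.62000e-01] 3.18 post [744.9 100.9]
[5.79263e+02 5.55420e+01 1.51000e-01] 3.0 post [757.2  82.7]
```

```bash
python3 - <<'E'
from h import *
p=vision.get_image("side"); e=sensors.get_state()["eef_pos"]
print(project(p,[e,e+[0,0,20],e+[0,0,39]]).round(1).tolist())
for r in range(232,262,2): print(r,p["color"][r,286:306:2].mean(1).astype(int), p["z_map"][r,286:306:2].astype(int))
cv2.imwrite("pics/b2.png",cv2.resize(p["color"][200:290,250:350],None,fx=6,fy=6,interpolation=cv2.INTER_CUBIC))
E
```

```text
[[294.9, 253.0], [294.6, 248.1], [294.3, 243.4]]
232 [ 58  53  37  37  38  41  57 130 141 109] [1396 1407 1437 1429 1430 1443 1449 1764 1775 1773]
234 [46 49 44 38 41 55 54 59 59 58] [1402 1409 1417 1431 1434 1450 1448 1763 1766 1768]
236 [50 44 46 42 62 79 71 58 59 58] [1750 1411 1420 1432 1437 1442 1460 1753 1743 1756]
238 [58 38 42 43 87 92 74 58 58 61] [1739 1740 1454 1437 1450 1454 1468 1736 1745 1741]
240 [59 52 42 44 87 89 71 61 60 61] [1733 1732 1454 1444 1452 1446 1472 1726 1734 1735]
242 [59 56 41 42 83 92 81 60 61 60] [1724 1726 1453 1453 1452 1458 1725 1724 1718 1720]
244 [ 58  60  51  80 101  93  65  60  61  61] [1705 1707 1708 1460 1462 1459 1700 1703 1716 1706]
246 [ 58  59  58 120 156  93  62  60  60  60] [1701 1697 1700 1673 1665 1695 1695 1697 1693 1697]
248 [ 60  62  55 105 160  99  63  64  61  60] [1693 1685 1688 1686 1662 1689 1692 1692 1685 1690]
250 [ 59  60  59  88 138  90  58  60  62  59] [1678 1670 1673 1674 1676 1675 1675 1678 1673 1687]
252 [59 61 60 61 62 62 62 61 62 63] [1665 1664 1658 1660 1668 1664 1665 1665 1666 1671]
254 [ 61  68  82  90 107 114 113 107  94  77] [1656 1653 1658 1654 1657 1663 1653 1663 1653 1648]
256 [111 135 157 162 168 168 169 167 163 154] [1647 1561 1565 1561 1568 1566 1563 1570 1561 1562]
258 [159 164 167 169 170 170 170 170 169 166] [1561 1561 1567 1572 1571 1580 1573 1570 1563 1571]
260 [162 164 166 169 171 170 169 169 170 166] [1561 1565 1577 1583 1580 1584 1574 1577 1580 1571]
```

View pics/b2.png

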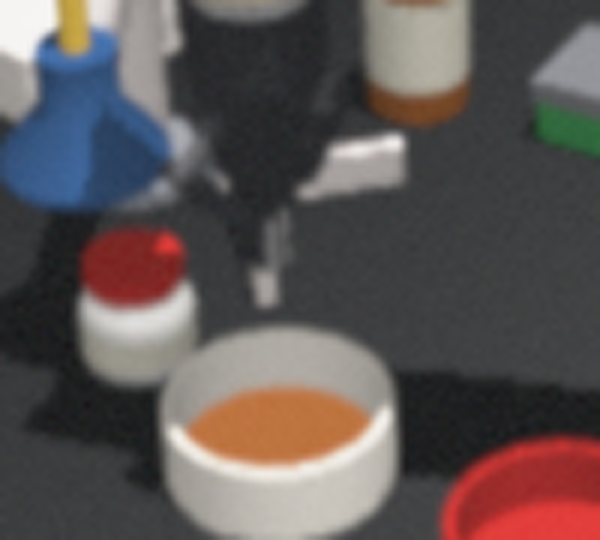

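The light patch below the fingertip (px 293,248) is at background depth, so it is the far rail end. The tip ends at row 244, which means true tip z is about the reported z + 37 everywhere. Dipping into the dish.

```bash
python3 -m pendant '[[0,1.5,0,0,0,0,1],[0,3,0,0,0,0,1],[0,4.5,0,0,0,0,1],[0,6,0,0,0,0,1],[0,7.5,0,0,0,0,1],[0,9,0,0,0,0,1],[0,10,0,0,0,0,1],[0,10.8,0,0,0,0,1]]'; python3 -m pendant '[[0,0,0,0,0,0,1],[0,0,0,0,0,0,1],[0,0,0,0,0,0,1],[0,0,0,0,0,0,1],[-0.5,0,0,0,0,0,1],[-1,0,0,0,0,0,1],[-1.5,0,0,0,0,0,1],[-2,0,0,0,0,0,1]]';python3 - <<'E'
from h import *
p=vision.get_image("side"); e=sensors.get_state()["eef_pos"]
X,u,v=cloud(p)
m=(abs(X[:,0]-e[0]+6)<30)&(abs(X[:,1]-e[1]-5)<30)&(X[:,2]<70)&(X[:,2]>14)&(p["color"][v,u].mean(1)<75); print(np.sort(X[m,2])[:10].round())
E
```

```text
clock: 11.43
eef_pos: [479.4, 240.0, -6.8]
tool_rot: [-0.5, -0.5, 0.5, 0.5]
ft_force: [0.5, 0.8, 0.8]
grip_width: 0.001
clock: 12.1
eef_pos: [479.9, 219.4, -5.6]
tool_rot: [0.5, 0.5, -0.5, -0.5]
ft_force: [0.9, -0.2, 0.2]
grip_width: -0.002
[43. 45. 46. 49. 50. 50. 51. 54. 55. 58.]
```

```bash
python3 -m pendant '[[-0.5,0.3,0,0,0,0,1],[-1.2,0.7,0,0,0,0,1],[-2,0.7,0,0,0,0,1],[-3,0.7,0,0,0,0,1],[-4,0.7,0,0,0,0,1],[-5,0.7,-0.1,0,0,0,1],[-6,0.7,-0.2,0,0,0,1],[-7,0.7,-0.3,0,0,0,1]]'; python3 -m pendant '[[-1,0,0,0,0,0,1],[-2,0,-0.1,0,0,0,1],[-3,0,-0.2,0,0,0,1],[-4,0,-0.2,0,0,0,1],[-5,0,-0.3,0,0,0,1],[-6,0,-0.4,0,0,0,1],[-7,0,-0.4,0,0,0,1],[-8,0,-0.5,0,0,0,1]]'; python3 -m pendant '[[-1,0,0,0,0,0,1],[-2,0,-0.1,0,0,0,1],[-3,0,-0.2,0,0,0,1],[-4,0,-0.2,0,0,0,1],[-5,0,-0.3,0,0,0,1],[-6,0,-0.3,0,0,0,1],[-6.8,0,-0.4,0,0,0,1],[-7.3,0,-0.4,0,0,0,1]]'
cat > dish.py <<'E'
from h import *
for n in("top","side"):
    p=vision.get_image(n); X,u,v=cloud(p); c=p["color"][v,u].astype(int); hsv=cv2.cvtColor(p["color"],cv2.COLOR_BGR2HSV)[v,u].astype(int)
    # anchor: amber disc
    a=(X[:,2]>2)&(X[:,2]<20)&(abs(hsv[:,0]-13)<8)&(hsv[:,1]>110)&(X[:,0]>350)&(X[:,0]<680)&(X[:,1]>-120)&(X[:,1]<320)
    if a.sum()<30: print(n,"amber",a.sum()); continue
    m=np.median(X[a],0); d=np.hypot(*(X[:,:2]-m[:2]).T)
    w=(X[:,2]>42)&(X[:,2]<60)&(hsv[:,1]<80)&(hsv[:,2]>100)&(d<80)
    print(n,"amber mid",m[:2].round(),a.sum())
    if w.sum()>15:
        P=X[w]
        for _ in range(4):
            c0,r=circ(P); e=abs(np.hypot(*(P[:,:2]-c0).T)-r); P=P[e<max(4,np.percentile(e,85))] if _<3 else P
        print("rim",len(P),c0.round(1),r.round(1),P[:,2].mean().round(1))
E
python3 dish.py
```

```text
clock: 12.82
eef_pos: [482.9, 149.1, -12.7]
tool_rot: [0.5, 0.5, -0.5, -0.5]
ft_force: [0.5, 2.1, -1.5]
grip_width: -0.002
clock: 13.48
eef_pos: [487.8, 69.3, -12.7]
tool_rot: [-0.5, -0.5, 0.5, 0.5]
ft_force: [0.1, 2.5, 0.3]
grip_width: -0.003
clock: 14.15
eef_pos: [491.8, -4.2, -12.8]
tool_rot: [0.5, 0.5, -0.5, -0.5]
ft_force: [-0.5, 2.7, 0.8]
grip_width: -0.0
top amber mid [499.  78.] 174
rim 66 [495.2  40.2] 61.5 50.5
side amber mid [520.  10.] 237
rim 53 [490.2  42.3] 60.7 47.4
```

```bash
python3 -m pendant '[[0.6,0,-0.2,0,-1.2,0,1],[1.2,0,-0.4,0,-2.5,0,1],[1.8,0,-0.6,0,-4,0,1],[2.4,0,-0.8,0,-5.5,0,1],[3,0,-1,0,-7,0,1],[3.7,0,-1.2,0,-8.5,0,1],[4.5,0,-1.3,0,-9.7,0,1],[4.5,0,-1.3,0,-9.7,0,1]]'; python3 -m pendant '[[0,0,-0.8,0,0,0,1],[0,0,-1.6,0,0,0,1],[0,0,-2.4,0,0,0,1],[0,0,-3.2,0,0,0,1],[0,0,-4,0,0,0,1],[0,0,-4.8,0,0,0,1],[0,0,-5.6,0,0,0,1],[0,0,-6.4,0,0,0,1]]'; python3 -m pendant '[[0,0,-0.7,0,0,0,1],[0,0,-1.4,0,0,0,1],[0,0,-2,0,0,0,1],[0,0,-2.6,0,0,0,1],[0,0,-3.2,0,0,0,1],[0,0,-3.8,0,0,0,1],[0,0,-4.2,0,0,0,1],[0,0,-4.6,0,0,0,1]]';python3 dish.py
```

```text
clock: 14.92
eef_pos: [505.1, 44.4, -12.8]
tool_rot: [0.455, 0.542, -0.541, -0.455]
ft_force: [-0.8, 0.5, 0.5]
grip_width: -0.004
clock: 15.58
eef_pos: [568.4, 52.9, -13.0]
tool_rot: [-0.456, -0.54, 0.541, 0.456]
ft_force: [-1.8, -0.6, 0.3]
grip_width: 0.002
clock: 16.25
eef_pos: [613.6, 60.8, -12.8]
tool_rot: [-0.456, -0.54, 0.541, 0.456]
ft_force: [-1.8, -0.4, -0.0]
grip_width: 0.003
top amber mid [570.   8.] 130
rim 51 [568.8  46.4] 59.4 50.2
side amber mid [595.  20.] 225
rim 54 [566.7  51. ] 60.9 46.7
```

```bash
python3 -m pendant '[[0,0,-0.2,0,0,0,1],[0,0,-0.4,0,0,0,1],[0,0,-0.5,0,0,0,1],[0,0,-0.7,0,0,0,1],[0,0,-0.8,0,0,0,1],[0,0,-0.9,0,0,0,1],[0,0,-1,0,0,0,1],[0,0,-1,0,0,0,1]]'; python3 -m pendant '[[0,0,-0.1,0,0,0,1],[0,0,-0.2,0,0,0,1],[0,0,-0.2,0,0,0,1],[0,0,-0.3,0,0,0,1],[0,0,-0.3,0,0,0,1],[0,0,-0.4,0,0,0,1],[0,0,-0.4,0,0,0,1],[0,0,-0.4,0,0,0,1]]'
```

```text
clock: 17.02
eef_pos: [623.2, 62.3, -12.8]
tool_rot: [-0.456, -0.54, 0.54, 0.456]
ft_force: [-3.1, -1.3, 0.9]
grip_width: -0.001
clock: 17.68
eef_pos: [625.0, 62.7, -13.2]
tool_rot: [-0.455, -0.539, 0.541, 0.457]
ft_force: [-12.1, -1.9, 6.1]
grip_width: -0.001
```

```bash
python3 -m pendant '[[0,0,-0.1,0,0,0,1],[0,0,-0.2,0,0,0,1],[0,0,-0.2,0,0,0,1],[0,0,-0.2,0,0,0,1],[0,0,-0.2,0,0,0,1],[0,0,-0.2,0,0,0,1],[0,0,-0.2,0,0,0,1],[0,0,-0.2,0,0,0,1]]'; python3 -m pendant '[[0,0,0.5,0,0,0,1],[0,0,1.2,0,0,0,1],[0,0,2.4,0,0,0,1],[0,0,3.6,0,0,0,1],[0,0,4.8,0,0,0,1],[0,-1,4.8,0,0,0,1],[0,-3,4.8,0,0,0,1],[0,-6,4.8,0,0,0,1]]'; python3 -m pendant '[[0,-4,0,0,0,0,1],[0,-8,0,0,0,0,0.8],[0,-12,0,0,0,0,0.6],[0,-16,0,0,0,0,0.4],[0,-20,0,0,0,0,0.2],[3,-22,1,0,0,0,0.2],[6,-22,2,0,0,0,0.2],[9,-22,3,0,0,0,0.2]]'; python3 dish.py; python3 fit.py; python3 - <<'E'
from h import *
ims=[]
for n,(r,c) in {"top":((100,230),(250,380)),"side":((150,280),(250,380))}.items():
    p=vision.get_image(n); a=p["color"]
    ims.append(cv2.resize(a[r[0]:r[1],c[0]:c[1]],None,fx=3,fy=3,interpolation=cv2.INTER_CUBIC))
cv2.imwrite("pics/c1.png",np.hstack(ims))
E
```

```text
clock: 18.35
eef_pos: [625.1, 62.7, -13.7]
tool_rot: [-0.454, -0.538, 0.542, 0.458]
ft_force: [-17.5, -3.1, 9.1]
grip_width: 0.003
clock: 19.02
eef_pos: [580.9, 55.5, 46.9]
tool_rot: [-0.456, -0.54, 0.541, 0.456]
ft_force: [-0.1, 0.1, 1.4]
grip_width: 0.005
clock: 19.68
eef_pos: [538.2, 140.0, 270.6]
tool_rot: [0.457, 0.542, -0.538, -0.455]
ft_force: [0.3, 0.0, -0.5]
grip_width: 0.402
top amber mid [582.  55.] 639
rim 146 [580.2  54.6] 61.7 49.9
side amber mid [608.  27.] 222
rim 62 [576.6  56.6] 60.5 47.1
top post pts 207 [730.  56. 212.] [787. 111. 222.] [758.1  85.  215.4]
side post pts 147 [724.  71.  46.] [747. 106. 149.] [734.9  89.9 100.6]
[5.79381e+02 5.37210e+01 1.71000e-01] 4.88 post [756.7  84.4]
[5.65953e+02 6.52010e+01 1.06000e-01] 5.49 post [744.9  84.3]
[5.73226e+02 6.00140e+01 1.09000e-01] 6.76 post [752.2  79.6]
```

View pics/c1.png

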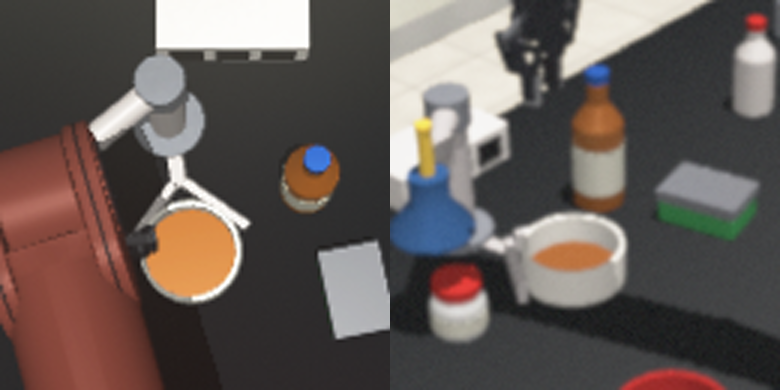

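The top view shows the dish seated in the V, with both rails touching the rim (crop px 190,250). Its centre measures (580.2, 54.6), against a fitted stop_centre of (580.4, 54.5). Jar, bottle and box have not moved. Next, swing the hood back.

```bash
python3 -m pendant '[[0.8,0,-1.5,0,6,0,0.2],[1.6,0,-3,0,12,0,0.2],[2.4,0,-4.5,0,18,0,0.2],[3.2,0,-6,0,24,0,0.2],[4,0,-7.5,0,30,0,0.2],[4.8,0,-9,0,36,0,0.2],[5.6,0,-10.4,0,42,0,0.2],[6.4,0,-11.7,0,45,0,0.2]]'; python3 -m pendant '[[0,0,0,0,0,0,0.2],[0,0,0,0,0,0,0.2],[0,0,0,0,0,0,0.2],[0,0,0,0,0,0,0.2],[0,0,0,0,0,0,0.2],[0,0,0,0,0,0,0.2],[0,0,0,0,0,0,0.2],[0,0,0,0,0,0,0.2]]'; python3 tip.py 2>/dev/null; python3 -c "
from h import *
print(R.from_quat(sensors.get_state()['tool_rot']).as_matrix().round(3))"
```

```text
clock: 20.65
eef_pos: [643.1, 220.7, 267.1]
tool_rot: [0.63, 0.322, -0.322, -0.629]
ft_force: [-0.6, -0.1, -0.9]
grip_width: 0.403
clock: 21.32
eef_pos: [641.4, 221.7, 267.4]
tool_rot: [-0.628, -0.325, 0.325, 0.628]
ft_force: [-0.7, -0.0, -0.4]
grip_width: 0.401
[641.40301652 221.6571139  267.4460787 ]
side 25
lowest [339. 342. 344. 347. 348. 348.] low pts [638. 236. 349.]
handle 54 [635.4 229.4 251.9] 274.6013777018062
[[258.0, 327.7], [256.5, 316.3]]
top 5
lowest [338. 353. 355. 355. 357.] low pts [621. 202. 338.]
handle 2 [635.  222.6 226.9] 228.72561898609456
[[154.9, 270.3], [149.6, 271.6]]
[[ 0.578  0.    -0.816]
 [ 0.816  0.     0.578]
 [ 0.    -1.     0.   ]]
```

```bash
python3 -m pendant '[[0,1,0,0,0,0,0.2],[0,2,0,0,0,0,0.2],[0,3,0,0,0,0,0.2],[0,4,0,0,0,0,0.2],[0,5,0,0,0,0,0.2],[0,6,0,0,0,0,0.2],[0,6.6,0,0,0,0,0.2],[0,6.6,0,0,0,0,0.2]]'; sed -i 's/758.5,85\]/758,85.]/;s/181\*/180\*/' arc.py; python3 arc.py -.863 -.518 54.7 -15 .2;python3 arc.py -.518 -.173 69.7 -15 .2;python3 arc.py -.173 .171 84.7 -15 .2; python3 tip.py 2>/dev/null
```

```text
clock: 22.08
eef_pos: [640.7, 221.6, 199.2]
tool_rot: [-0.628, -0.324, 0.326, 0.628]
ft_force: [0.5, -0.4, 0.7]
grip_width: 0.399
[641.  221.8] [601.6 174.1]
[[-0.8, 0, 0.2, 0, -1.9, 0, 0.2], [-1.5, 0, 0.3, 0, -3.8, 0, 0.2], [-2.3, 0, 0.4, 0, -5.6, 0, 0.2], [-3.1, 0, 0.5, 0, -7.5, 0, 0.2], [-3.8, 0, 0.5, 0, -9.4, 0, 0.2], [-4.6, 0, 0.5, 0, -11.2, 0, 0.2], [-5.4, 0, 0.5, 0, -13.1, 0, 0.2], [-6.2, 0, 0.5, 0, -15.0, 0, 0.2]]
[601.6 174.1] [580.7 116. ]
[[-0.8, 0, 0.1, 0, -1.9, 0, 0.2], [-1.5, 0, 0.2, 0, -3.8, 0, 0.2], [-2.3, 0, 0.2, 0, -5.6, 0, 0.2], [-3.1, 0, 0.2, 0, -7.5, 0, 0.2], [-3.9, 0, 0.2, 0, -9.4, 0, 0.2], [-4.6, 0, 0.2, 0, -11.2, 0, 0.2], [-5.4, 0, 0.1, 0, -13.1, 0, 0.2], [-6.2, 0, -0.1, 0, -15.0, 0, 0.2]]
[580.7 116. ] [580.6  54.4]
[[-0.8, 0, 0.0, 0, -1.9, 0, 0.2], [-1.5, 0, 0.1, 0, -3.8, 0, 0.2], [-2.3, 0, 0.0, 0, -5.6, 0, 0.2], [-3.1, 0, -0.0, 0, -7.5, 0, 0.2], [-3.9, 0, -0.1, 0, -9.4, 0, 0.2], [-4.6, 0, -0.2, 0, -11.2, 0, 0.2], [-5.4, 0, -0.4, 0, -13.1, 0, 0.2], [-6.1, 0, -0.6, 0, -15.0, 0, 0.2]]
[640.68488598 221.59901076 199.20048081]
side 31
lowest [256. 275. 278. 280. 282. 282.] low pts [618. 205. 256.]
handle 55 [635.1 229.8 251.7] 277.74651507285796
[[258.0, 327.7], [256.5, 316.3]]
top 9
lowest [208. 208. 208. 208. 212. 248.] low pts [634. 209. 209.]
handle 0 [nan nan nan] 0
[[154.9, 270.3], [149.6, 271.6]]
```

```bash
python3 -m pendant '[[-0.8,0,0.2,0,-1.9,0,0.2],[-1.5,0,0.3,0,-3.8,0,0.2],[-2.3,0,0.4,0,-5.6,0,0.2],[-3.1,0,0.5,0,-7.5,0,0.2],[-3.8,0,0.5,0,-9.4,0,0.2],[-4.6,0,0.5,0,-11.2,0,0.2],[-5.4,0,0.5,0,-13.1,0,0.2],[-6.2,0,0.5,0,-15,0,0.2]]'; python3 -m pendant '[[-0.8,0,0.1,0,-1.9,0,0.2],[-1.5,0,0.2,0,-3.8,0,0.2],[-2.3,0,0.2,0,-5.6,0,0.2],[-3.1,0,0.2,0,-7.5,0,0.2],[-3.9,0,0.2,0,-9.4,0,0.2],[-4.6,0,0.2,0,-11.2,0,0.2],[-5.4,0,0.1,0,-13.1,0,0.2],[-6.2,0,-0.1,0,-15,0,0.2]]'; python3 -m pendant '[[-0.8,0,0,0,-1.9,0,0.2],[-1.5,0,0.1,0,-3.8,0,0.2],[-2.3,0,0,0,-5.6,0,0.2],[-3.1,0,0,0,-7.5,0,0.2],[-3.9,0,-0.1,0,-9.4,0,0.2],[-4.6,0,-0.2,0,-11.2,0,0.2],[-5.4,0,-0.4,0,-13.1,0,0.2],[-6.1,0,-0.6,0,-15,0,0.2]]'; python3 -m pendant '[[0,0,0,0,0,0,0.2],[0,0,0,0,0,0,0.2],[0,0,0,0,0,0,0.5],[0,0,0,0,0,0,0.5],[0,0,0,0,0,0,0.5],[0,0,0,0,0,0,0.5],[0,0,0,0,0,0,0.5],[0,0,0,0,0,0,0.5]]' 20; python3 tip.py 2>/dev/null
```

```text
clock: 22.85
eef_pos: [601.7, 174.9, 202.1]
tool_rot: [-0.58, -0.405, 0.404, 0.58]
ft_force: [1.3, 1.0, -0.9]
grip_width: 0.398
clock: 23.52
eef_pos: [581.0, 116.3, 202.1]
tool_rot: [-0.522, -0.478, 0.476, 0.522]
ft_force: [-1.1, 2.6, -0.1]
grip_width: 0.399
clock: 24.18
eef_pos: [581.5, 54.4, 202.2]
tool_rot: [0.455, 0.541, -0.54, -0.455]
ft_force: [-0.6, 1.7, 0.3]
grip_width: 0.401
clock: 24.85
eef_pos: [581.4, 54.6, 201.3]
tool_rot: [0.456, 0.541, -0.54, -0.456]
ft_force: [0.8, 2.0, 1.2]
grip_width: 0.25
[581.40183224  54.55621805 201.30022723]
side 70
lowest [241. 242. 242. 244. 245. 250.] low pts [577.  68. 250.]
handle 37 [571.5  57.8 250.2] 282.2661831200194
[[258.0, 327.7], [256.5, 316.3]]
top 0
handle 0 [nan nan nan] 0
[[154.9, 270.3], [149.6, 271.6]]
```

```bash
python3 -m pendant '[[0,0,0,0,0,0,0.6],[0,0,0,0,0,0,0.6],[0,0,0,0,0,0,0.6],[0,0,0,0,0,0,0.6],[0,0,0,0,0,0,0.2],[0,0,0,0,0,0,0.2],[0,0,0,0,0,0,0.2],[0,0,0,0,0,0,0.2]]' 20; python3 -m pendant '[[0,0,0,0,0,0,0.2],[0,-1,0,0,0,0,0.2],[0,-3,0,0,0,0,0.2],[0,-5,0,0,0,0,0.2],[0,-7,0,0,0,0,0.2],[0,-9,0,0,0,0,0.2],[0,-10,0,0,0,0,0.2],[0,-10,0,0,0,0,0.2]]'; python3 -m pendant '[[2,-1,2,0,0,0,0.2],[5,-1,4,0,0,0,0.2],[8.5,-1,5,0,0,0,0.2],[12,-1,6,0,0,0,0.2],[15,-1,7,0,0,0,0.2],[18,-1,8,0,0,0,0.2],[21,-1,8,0,0,0,0.2],[24,-1,8,0,0,0,0.2]]';  python3 -m pendant '[[2,0,0,0,0,0,0.2],[4,0,0,0,0,0,0.2],[6,0,0,0,0,0,0.2],[8,0,0,0,0,0,0.2],[10,0,0,0,0,0,0.2],[10,0,0,0,0,0,0.2],[10,0,0,0,0,0,0.2],[10,0,0,0,0,0,0.2]]';python3 tip.py 2>/dev/null | grep handle;python3 dish.py; python3 - <<'E'
from h import *
ims=[]
for n,(r,c) in {"top":((100,230),(250,380)),"side":((150,280),(250,380))}.items():
    p=vision.get_image(n); a=p["color"]
    X,u,v=cloud(p); h=cv2.cvtColor(a,cv2.COLOR_BGR2HSV)[v,u].astype(int)
    y=(X[:,2]>262)&(X[:,2]<285)&(abs(h[:,0]-28)<9)&(h[:,1]>120); print(n,"htop",y.sum(),X[y].mean(0).round(1))
    for t in("tall_bottle","short_jar","tip_box"):
        for d in spotter.silhouettes(p,t)[:1]: print(t,round(d["conf"],2),np.round(d["bbox"]))
    ims.append(cv2.resize(a[r[0]:r[1],c[0]:c[1]],None,fx=3,fy=3,interpolation=cv2.INTER_CUBIC))
cv2.imwrite("pics/d1.png",np.hstack(ims))
E
```

```text
clock: 25.62
eef_pos: [581.2, 54.0, 201.1]
tool_rot: [-0.456, -0.54, 0.541, 0.456]
ft_force: [-0.3, -0.4, -0.7]
grip_width: 0.401
clock: 26.28
eef_pos: [582.4, 54.3, 304.1]
tool_rot: [0.457, 0.542, -0.539, -0.455]
ft_force: [0.8, 0.4, -0.0]
grip_width: 0.397
clock: 26.95
eef_pos: [460.8, 278.6, 310.4]
tool_rot: [-0.456, -0.54, 0.541, 0.456]
ft_force: [1.3, 0.5, -0.5]
grip_width: 0.4
clock: 27.62
eef_pos: [445.4, 375.1, 310.4]
tool_rot: [-0.456, -0.54, 0.541, 0.456]
ft_force: [1.6, 0.1, 0.3]
grip_width: 0.403
handle 71 [574.3  60.2 252.8] 276.368589486378
handle 36 [579.6  53.1 270.3] 279.6603931009954
top amber mid [547.  39.] 129
rim 97 [579.7  54.4] 61.3 50.2
side amber mid [602.  30.] 186
rim 69 [576.7  57.2] 60.7 46.6
top htop 32 [580.5  53.5 273.5]
tall_bottle 0.65 [353. 159.  14.  13.]
short_jar 0.65 [272. 175.  18.  14.]
tip_box 0.78 [367. 197.  24.  34.]
side htop 25 [576.   58.9 269.5]
tall_bottle 0.7 [320. 195.  12.  40.]
short_jar 0.78 [274. 252.  21.  24.]
tip_box 0.68 [354. 216.  35.  22.]
```

View pics/d1.png

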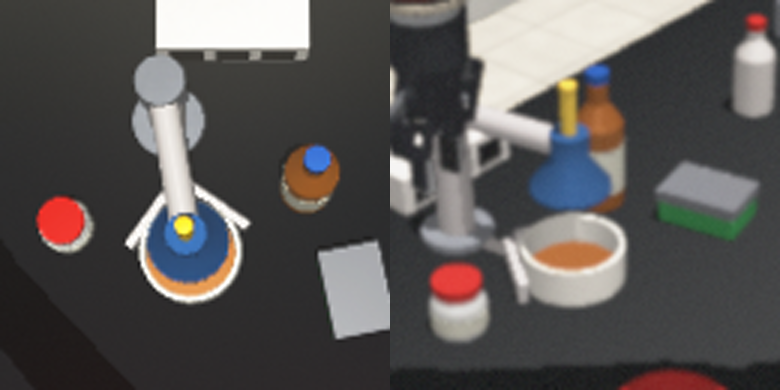

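The picture shows the hood over the dish, the dish in the V, and the jar, bottle and box in place. The handle top is at (580.5, 53.5) and the dish at (579.7, 54.4), so they agree within about 1.5 mm. The arm is well clear.

```bash
python3 -c "
from cell import ctrl; print(ctrl.job_done())"
```

```text
the job is handed in; nothing more can be done
None
```

I swung the hood about 1.0 rad aside on the jar side and slid the white dish, by a fingertip dipped inside it, home into the V-stop. I then swung the hood back over it, let go, moved clear and handed the job in at about 28 s.

**Last checks**
- **Dish:** its centre measured (579.7, 54.4), against (580.4, 54.5) for the stop fitted from the empty V. The final push against the rails reached about 18 N in line with the V, so both rails are touching.
- **Hood:** the handle top measured (580.5, 53.5), about 1 mm from the dish centre.
- **Other items:** jar, bottle and tip box were within 1–2 px of where they started in both cameras. I did not re-measure the beaker, mortar, wash bottle or look-alikes; the arm never pushed near them.

**Disagreements**
- **Fingertip height:** the tips showed about 37 mm higher in the side camera than the reported TCP. I worked from the camera height, and no contact contradicted it.
- **Side camera:** it read about 3–6 mm off from the top camera in x and y, by much the same amount for everything. I relied on the top camera, which agreed with where the dish met the rails to about 1 mm.

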